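# Rack the microscope stage up to its gauge mark with a fingertip on the focus wheel

## Task

Pre-focus the microscope: lay a fingertip on the knurled rim of the large coarse-focus wheel (the one facing you is in easy reach) and roll it, stroke after stroke, so that the stage rises and the gap under the lens closes until the white index line on the black stage carriage meets the red gauge line on the white limb, then take the finger off. Do not wind the slide on well past the mark towards the lens, do not lean hard on the wheel or touch the stage itself, and do not shift or pick up the things lying around the microscope.

Things in the scene. Friction and masses are not known exactly. Their poses are not given: they have to be found in the camera images.
- scope: White microscope, fixed to the table, 440 mm high, foot 124 x 226 mm. Origin: table level under the foot's middle. Its x runs across it, from the side facing the robot (-x) to the far side; +y points to the eyepiece side, -y to the back of the limb; z up. In this frame the housing beside the near wheel ends at x = -44 mm (up to z = 112 mm), the limb above it at x = -30 mm, both behind y = -22 mm
- wheel_centre (a point): Centre of the robot-side coarse-focus wheel, on its axis, half-way along its width. Black knurled drum, radius 27 mm, 24 mm wide, rim free; axis level, parallel to the scope's x axis, 78 mm above the table; at scope x = -76, y = -68 mm. Inboard, 7 mm from it, a fixed collar of radius 30 mm; outboard, the fine-focus knob, radius 13.5 mm, 24 mm long, which turns by itself and does nothing here
- coarse_wheel (a joint): Turn of the coarse-focus wheel in rad. It grows when the top of the wheel is rolled towards the eyepiece side (scope +y); each rad raises the stage by 6 mm (rack and pinion). It stays where it is left; about 2.5 N along the rim turns it, and a fingertip laid on with 5 to 15 N grips it well enough.
- stage (a joint): Height of the stage above its lowest position, in m (0 to 0.031), 0.006 times the turn of the wheel. 0.022 puts the index line on the gauge line; at 0.032 the slide would meet the lens. It starts below the mark
- index_line (a point): Inner end of the white index line (3 mm thick, 14 mm long, level) on the robot-facing side of the black carriage behind the stage; it moves up with the stage. An equal line is on the far side
- gauge_line (a point): Inner end of the red gauge line (3 mm thick, 14 mm long, level) on the robot-facing side of the white limb, just behind the carriage, 140 mm above the table; fixed. An equal line is on the far side. On the mark, the two lines are in line with each other
- slide_top (a point): Middle of the top of the specimen slide, 1.5 mm above the black stage plate's top. The plate is not to be touched. In the scope frame it spans x -66 to 66 mm, y -4 to 116 mm, top at z = 168 mm plus joint stage, 14 mm thick. It overhangs beside the wheel: a gripper straight above the wheel may hit it, one leaning 20 to 30 degrees back towards the robot clears it
- lens_tip (a point): Front of the lens (objective) that stands over the slide; the gap below it is 10 mm when the stage is on the mark
- phone_mid (a point): Middle of a dark phone lying flat, 150 x 72 x 8 mm, loose
- oil_mid (a point): Middle of a small amber immersion-oil bottle with black cap, 30 mm across, 68 mm high, standing upright, loose
- slide_rack_mid (a point): Middle of a white rack of upright glass slides, 150 x 95 x 32 mm, loose
- petri_dish_mid (a point): Middle of a closed petri dish, 64 mm across, 15 mm high, loose

How it is judged (in metres and radians):
On the way, in this order (a step that is already met when the one before it is completed fails the run):
1. a fingertip is laid on the knurled rim of the coarse wheel while the stage is still below the mark (contact force between the fingers and coarse_wheel above 0.3 N and value of joint stage below 0.0195 m), for 0.05 s.
2. under the fingertip the wheel has brought the index line to the gauge line (contact force between the fingers and coarse_wheel above 0.3 N and value of joint stage between 0.02 and 0.024 m), for 0.05 s.
At the end, for the whole second after the job is handed in: The index line overlaps the gauge line (stage within 2 mm of 22 mm), at rest, and the finger is off the wheel (value of joint stage between 0.02 and 0.024 m and velocity of joint stage between -0.001 and 0.001 m/s); the robot touches nothing.
It fails at once if the stage was wound more than 5 mm past the mark, towards the lens (value of joint stage above 0.027 m).
It fails at once if the stage or slide was touched (more than 1 N) (contact force between any of the fingers, the arm and stage above 1 N).
It fails at once if the wheel was leaned on with more than 50 N (contact force between the fingers and coarse_wheel above 50 N).
It fails at once if a bystander was shifted by more than 15 mm or picked up (distance of any of phone_mid, oil_mid, slide_rack_mid, petri_dish_mid from where it was at the start of the episode above 0.015 m).
It also fails if it takes over 56 s, if anything falls off the work surface, if the arm or the gripper's body presses on something with over 40 N, if the wrist force passes 120 N, or if a joint passes its speed limit or range.

## Robot

A 6-joint arm with a two-finger parallel gripper is mounted at the origin on the work surface. World frame = base frame: x ahead of the robot, y to its left, z up, the work surface at z = 0. Lengths are in m, angles in degrees, forces in N, time in s.
With the tool pointing down it reaches from about 0.4 to 0.825 m from the base axis. Payload 7 kg.
Tool frame: the origin (TCP) lies midway between the tips of the shut fingers; the grasp point (between the pads) lies 19 mm behind it; y points along the fingers, z is the direction in which the jaws open and shut, and the axes are right-handed (so a half turn about y gives the same grasp; the last joint's range is limited). The gripper opens to 88 mm and grips with 3 to 60 N. Pads are 19 mm wide; open, the fingers measure 130 mm over their backs; the gripper's body (78 mm by 193 mm) begins 47 mm behind the grasp point.
Start: joints at [87.038, 20.546, 0.682, 0, -70.136, -16.507], TCP at [0.225, 0.636, 0.188] pointing down, gripper open.
Joint ranges: [-176.03, 176.03], [-82.01, 121.73], [-58.28, 71.71], [-173.87, 95.51], [-174.79, -0.11], [-173.66, 173.66]. Speed limits (degrees/s): [136.94, 136.94, 172.46, 180, 180, 180].

## Interface

Orientations are given as [roll, pitch, yaw] about the fixed x, y, z axes, in that order (R = Rz(yaw) Ry(pitch) Rx(roll)).
In Python, from plant import ctrl gives the robot as it stands.
- The arm moves only by the tool step_arm, never from a script. Its argument "rows" is a list that holds one entry, the list of rows, each a list of 7 numbers: the gripper command: -1 is shut, 1 is fully open, values between are in proportion, then the shift along the world's x, y, z in cm, then the turn, a rotation vector about the world's x, y, z in degrees. In form: [[[fingers, tx, ty, tz, rx, ry, rz], ...]]. A call has 1 to 12 rows; each row shifts and turns the commanded pose from where the row before left it; what a row does not reach is not made up. A row lasts 1/8 s, in which the tool goes at most 62.5 mm and 10.7 degrees, less where a joint would pass 70% of its speed; a pose out of reach is approached as far as the arm can. A call is refused whole if a number of a shift passes 6.25 or a number of a turn 10.7, either way. A call with a gripper value outside its range is refused whole. The fingers move at their own pace and stop on an object; the grip force is fixed at half the most. Time passes only in rows, so rows that do not move let the fingers close. It gives the time, the measured TCP pose, the force and the opening at its end, in the units of the state.
- ctrl.get_obs(): the state, without advancing time (a new reading comes with each control period).
- ctrl.snapshot(name): name is "scene" or "top"; returns the picture (400x640x3 uint8, blue, green, red); there is no depth.
- ctrl.camera_params(name): a dict with "vertical_fov" (degrees; the focal length in pixels is half the picture's height over the tangent of half this angle, whatever the lens; pixels are square), "cx", "cy" (the principal point, pixels), "rvec" (rotation vector, rad) and "tvec" (3), from world to camera coordinates, as OpenCV has them. Camera axes: x right, y down, z forward; pixel columns grow to the right and rows downward; lengths in m; the calibration is good to about 2 mm. A picture is of the moment at which its call begins. camera_params takes no time and is no camera call.
- ctrl.close_job(): hands the job in, once; it reports no verdict.
The state is a dict: "clock": time; "joint_pos": joint angles; "qvel": joint speeds; "tau": joint torques, N m; "tool_pos": TCP position; "orientation": TCP orientation; "force": force on the tool from outside, world axes, zero at the start; "moment": the same for the moment, N m; "opening": finger opening in m.
Only numpy, scipy, OpenCV 4.12 (cv2) and the standard library are available. Lean on these libraries where they do the work, as an engineer would, in place of code of your own. Each camera call takes 0.05 s, during which the arm holds its last target. There are 200 camera calls.

## Working session

There is one attempt and no reset: what is moved stays moved. The work goes in short steps, Python scripts to look and compute and a tool call to move; the robot and the scene stay as the last step left them, time stands still between calls to the robot, and variables do not carry over. Pictures are saved under pics/ and viewed, about 8 in all and at most 12, crops included, and the job is handed in when it is done.

Besides the shell and the picture viewer there is one more tool, called after "Request:" as name(argument=value, ...), one argument or row to a line, values as JSON. step_arm: Moves the arm, as the interface text tells. Its arguments: {"type":"object","properties":{"rows":{"type":"array"}},"required":["rows"]}

```bash
mkdir -p pics
cat > h.py <<'E'
import numpy as np,cv2
from plant import ctrl
def cam(n):
    p=ctrl.camera_params(n); R=cv2.Rodrigues(np.array(p["rvec"],float))[0]; t=np.array(p["tvec"],float).ravel()
    f=200/np.tan(np.radians(p["vertical_fov"])/2)
    return R,t,f,p["cx"],p["cy"]
def proj(n,P):
    R,t,f,cx,cy=cam(n); c=np.atleast_2d(P)@R.T+t
    return np.c_[f*c[:,0]/c[:,2]+cx,f*c[:,1]/c[:,2]+cy]
def onz(n,u,v,z):
    R,t,f,cx,cy=cam(n); d=R.T@np.array([(u-cx)/f,(v-cy)/f,1]); o=-R.T@t
    return o+d*(z-o[2])/d[2]
E
python3 - <<'E'
from h import *
for n in("scene","top"):
    cv2.imwrite(f"pics/{n}0.png",ctrl.snapshot(n)); R,t,f,cx,cy=cam(n); print(n,-R.T@t,R[2],f,cx,cy)
o=ctrl.get_obs(); print(o["clock"],o["tool_pos"],o["orientation"],o["opening"])
E
```

```text
scene [-0.03869343 -0.14910787  1.01240152] [ 0.55897114  0.18850475 -0.80747584] 412.444593987165 318.0077498061454 203.79557083159708
top [0.40950054 0.0779632  1.13829921] [ 0.14068767 -0.0019393  -0.99005213] 493.6533993113655 320.66920983445925 191.04804512921632
0.1 [0.22484294 0.63591931 0.18691293] [-8.99132540e+01  8.81670517e-03  1.60524341e+02] 0.08753419066622364
```

View pics/scene0.png

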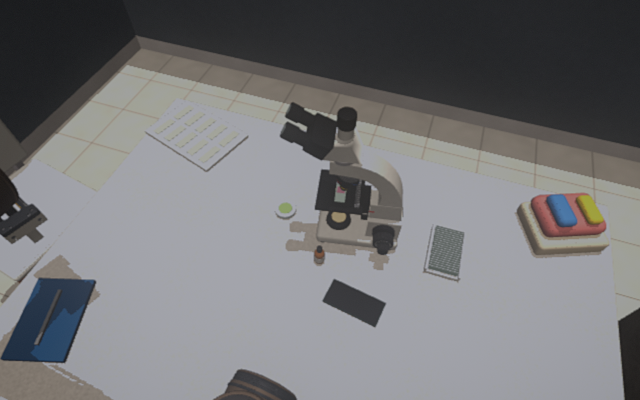

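View pics/top0.png

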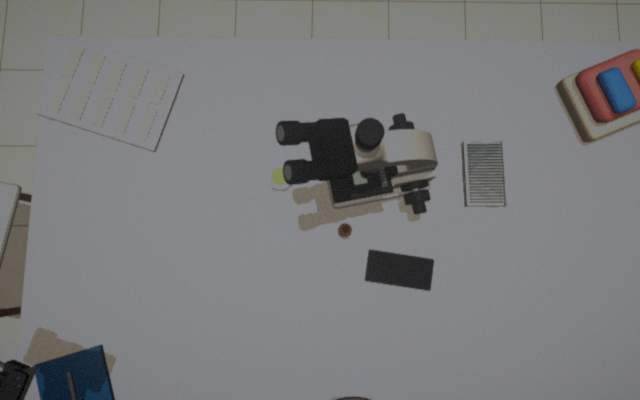

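Both views show the scope with its eyepieces towards world +y (left). The near wheel is at about (383,238) in scene and (415,193) in top. I'll enlarge both.

Run:
```python
from h import *
a=cv2.imread("pics/scene0.png")[170:270,300:430]; b=cv2.imread("pics/top0.png")[100:220,320:450]
for n,i in(("a",a),("b",b)):
    i=cv2.resize(i,None,fx=6,fy=5.8 if n=="a" else 5,interpolation=cv2.INTER_CUBIC) if 0 else cv2.resize(i,None,fx=5,fy=5,interpolation=cv2.INTER_CUBIC)
    cv2.imwrite(f"pics/c{n}.png",np.clip(i*1.5,0,255).astype(np.uint8))
```

```text
(no output)
```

View pics/ca.png

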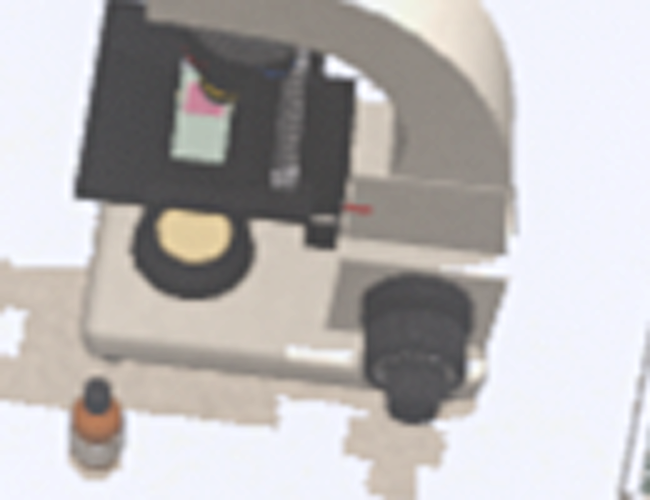

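View pics/cb.png

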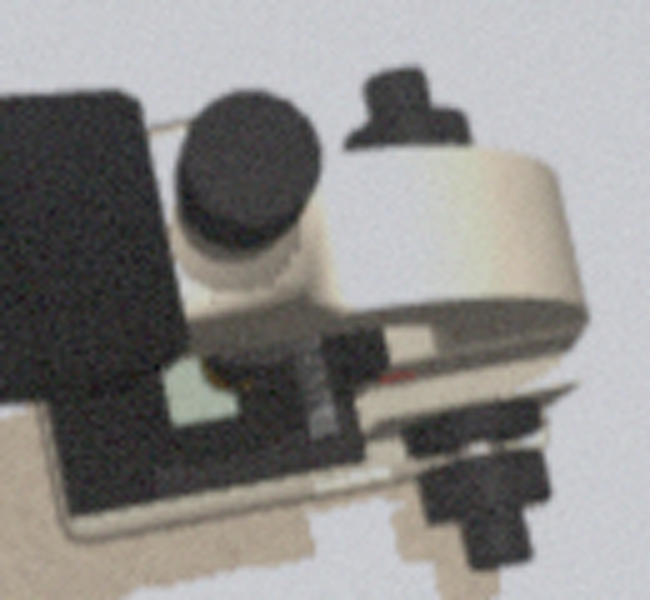

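```bash
cat > fit.py <<'E'
from h import *
from scipy.optimize import least_squares
# cam, u, v, scope point, uses s
D=[("top",420,213.3,(-112,-68,84),0),("top",392.6,192,(-66,-4,168),1),("top",333.6,202.4,(-66,116,168),1),
("scene",382.4,251,(-112,-68,78),0),("scene",315.4,208,(-66,116,168),1),("scene",369.5,213,(-66,-4,168),1)]
def w(p,q):
    c,s=np.cos(p[2]),np.sin(p[2]); q=np.array(q)/1000
    return np.array([p[0]+c*q[0]-s*q[1],p[1]+s*q[0]+c*q[1],q[2]])
def res(p): return np.concatenate([proj(n,w(p,(q[0],q[1],q[2]+p[3]*1000*s)))[0]-(u,v) for n,u,v,q,s in D])
r=least_squares(res,[.6,0,0.1,.01]); 
if __name__=="__main__":
    p=r.x; print(p[:2],np.degrees(p[2]),p[3],res(p).round(1)); print("wheel",w(p,(-76,-68,78)))
    for n,o in(("scene",(300,170)),("top",(320,100))):
        i=cv2.imread(f"pics/{n}0.png"); i=cv2.resize(i,None,fx=5,fy=5,interpolation=cv2.INTER_CUBIC)
        def L(pts): cv2.polylines(i,[np.int32(proj(n,[w(p,q) for q in pts])*5)],1,(0,255,0),1)
        S=p[3]*1000
        L([(-66,-4,168+S),(66,-4,168+S),(66,116,168+S),(-66,116,168+S)]); L([(-62,-113,0),(62,-113,0),(62,113,0),(-62,113,0)])
        a=np.linspace(0,6.28,30)
        for x,R in((-88,27),(-64,27),(-112,13.5),(-57,30)): L([(x,-68+R*np.cos(t),78+R*np.sin(t)) for t in a])
        x0,y0=o[0]*5,o[1]*5; cv2.imwrite(f"pics/o{n}.png",np.clip(i[y0:y0+(500 if n=="scene" else 600),x0:x0+650]*1.5,0,255))
    a=cv2.imread("pics/oscene.png");b=cv2.imread("pics/otop.png")[:,:650]
    cv2.imwrite("pics/o.png",cv2.resize(np.vstack([a,b])[:, :],None,fx=.545,fy=.545) if 0 else np.hstack([cv2.resize(a,(400,308)),cv2.resize(b,(400,369))[61:]]))
E
python3 fit.py
```

```text
[ 0.61208153 -0.05233527] 11.215069603819511 0.01020341535475623 [ 1.5 -1.   1.9 -1.3  1.  -0.5  0.5  2.  -0.4 -0.2 -6.3  0.5]
wheel [ 0.5507583  -0.13381816  0.078     ][ WARN:0@1.514] global loadsave.cpp:1063 imwrite_ Unsupported depth image for selected encoder is fallbacked to CV_8U.
```

View pics/o.png

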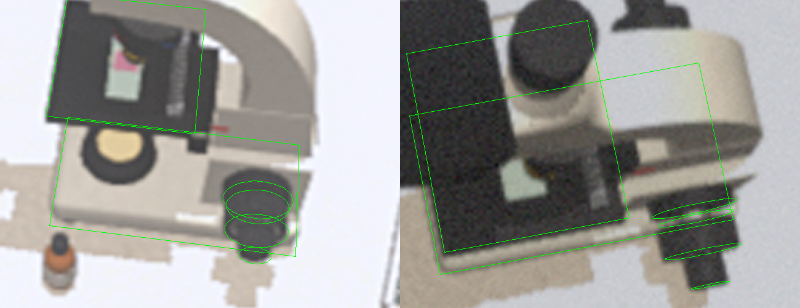

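```bash
python3 - <<'E'
s=open('fit.py').read()
s=s.replace(',("scene",369.5,213,(-66,-4,168),1)]',',("scene",383.4,248.4,(-88,-68,51),0),("scene",382.4,254.6,(-112,-68,64.5),0),("top",418.2,202.2,(-88,-68,90),0),("top",415.6,189.4,(-61,-68,103),0)]')
s=s.replace('1.5,0,255)','1.5,0,255).astype(np.uint8)')
s=s.replace('"pics/o.png",','"pics/o2.png",')
open('fit.py','w').write(s)
E
python3 fit.py
```

```text
[ 0.61153524 -0.04985185] 11.410920364839942 0.007458461983373147 [ 0.5 -0.9  0.6 -0.9 -0.2  0.1 -0.3  1.8 -1.3  0.4 -2.3  1.6 -1.   0.8
  0.4 -1.1  1.5 -1.4]
wheel [ 0.55049089 -0.13154388  0.078     ]
```

View pics/o2.png

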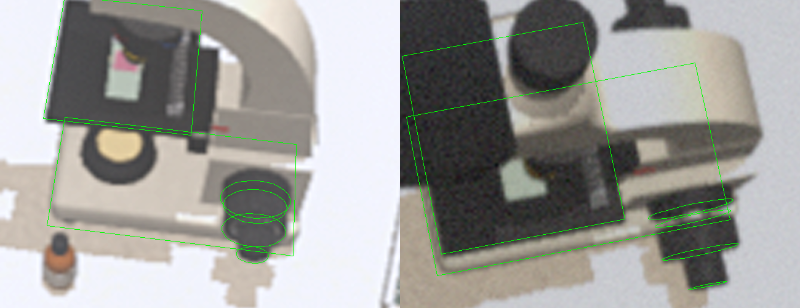

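The second overlay agrees to about 2–4 mm, with the wheel centre near (0.552, -0.132, 0.078), yaw about 11.3° and the stage at about 7–10 mm. Next: work out clearances and start the transit on the robot side.

Run:
```python
from h import *
print("bottle",onz("top",345,230,.068),"eyep",onz("top",290,172,.4),"phone",onz("top",400,270,.008),"dish",onz("top",280,178,.015))
```

```text
bottle [0.47689737 0.02237049 0.068     ] eyep [0.54317155 0.12336374 0.4       ] phone [ 0.39147129 -0.10541709  0.008     ] dish [0.59859451 0.16984216 0.015     ]
```

Request:
step_arm(
  rows=[
    [[-1, 1.6, -3.6, 1, 0, 0, -10.7], [-1, 1.6, -3.6, 1, 0, 0, -10.7], [-1, 1.6, -3.6, 1, 0, 0, -10.7], [-1, 1.6, -3.6, 1, 0, 0, -10.7], [-1, 1.6, -3.6, 1, 0, 0, -10.7], [-1, 1.6, -3.6, 1, 0, 0, -10.7], [-1, 1.6, -3.6, 1, 0, 0, -10.7], [-1, 1.6, -3.6, 1, 0, 0, -10.7], [-1, 1.6, -3.6, 1, 0, 0, -10.7], [-1, 1.6, -3.6, 1, 0, 0, -10.7], [-1, 1.6, -3.6, 1, 0, 0, -10.7], [-1, 1.6, -3.6, 1, 0, 0, -10.7]],
  ],
)

```text
clock: 1.6
tool_pos: [0.4171, 0.203, 0.3079]
orientation: [-90.0, 0.0, 31.8]
force: [1.0, 0.9, 0.3]
opening: 0.0004
```

Request:
step_arm(
  rows=[
    [[-1, -0.2, -4.4, -0.6, 0, 0, -10.3], [-1, -0.2, -4.4, -0.6, 0, 0, -10.2], [-1, -0.2, -4.4, -0.6, 1.6, -8.2, 0], [-1, -0.2, -4.4, -0.6, 1.6, -8.2, 0], [-1, -0.2, -4.4, -0.6, 1.6, -8.1, 0], [-1, -0.2, -4.4, -0.6, 0, 0, 0], [-1, -0.2, -4.4, -0.6, 0, 0, 0], [-1, -0.2, -4.4, -0.6, 0, 0, 0], [-1, 0, 0, 0, 0, 0, 0]],
  ],
)

```text
clock: 2.72
tool_pos: [0.3996, -0.1493, 0.2596]
orientation: [-90.2, -24.8, 11.0]
force: [-0.5, -0.1, 1.0]
opening: 0.0005
```

Run:
```python
from h import *
from scipy.spatial.transform import Rotation as Ro
o=ctrl.get_obs(); print(o["tool_pos"],o["joint_pos"],o["force"]); R=Ro.from_euler("xyz",o["orientation"],degrees=True).as_matrix(); print(R.round(3))
# target TCP: scope offset from wheel centre: x +6.5, z +27+4
ex=np.array([np.cos(np.radians(11.3)),np.sin(np.radians(11.3))]);print("xy over wheel",np.array([.552,-.132])+.0065*ex)
```

```text
[ 0.39958865 -0.14934009  0.25956277] [  2.58400965 -22.4596339  -35.33751638  -4.17357372 -52.56239595
 -79.78549384] [-0.52000959 -0.06332754  0.9617885 ]
[[ 0.891  0.413 -0.19 ]
 [ 0.174  0.076  0.982]
 [ 0.42  -0.907 -0.004]]
xy over wheel [ 0.558374   -0.13072635]
```

Request:
step_arm(
  rows=[
    [[-1, 4, 0.1, -2, 2, -9.8, 0], [-1, 4, 0.1, -2, 0, 0, 0], [-1, 4, 0.1, -2.5, 0, 0, 0], [-1, 4, 0.1, -3, 0, 0, 0], [-1, 0, 0, 0, 0, 0, 0], [-1, 0, 0, 0, 0, 0, 0]],
  ],
)

```text
clock: 3.48
tool_pos: [0.5608, -0.139, 0.1645]
orientation: [-90.2, -34.8, 11.8]
force: [0.3, 0.6, 0.6]
opening: 0.0006
```

Run:
```python
from h import *
o=ctrl.get_obs(); print(o["tool_pos"],o["orientation"],o["joint_pos"],o["force"])
t=np.array(o["tool_pos"])
L=[]
for n in("scene","top"):
    i=ctrl.snapshot(n); u,v=proj(n,t)[0]; print(n,u,v)
    x0,y0=(330,170) if n=="scene" else (360,130)
    c=cv2.resize(i[y0:y0+100,x0:x0+80],None,fx=5,fy=5,interpolation=cv2.INTER_CUBIC); c=np.clip(c*1.5,0,255).astype(np.uint8)
    cv2.drawMarker(c,(int((u-x0)*5),int((v-y0)*5)),(0,255,0),0,12); L.append(c)
cv2.imwrite("pics/p1.png",np.hstack(L))
```

```text
[ 0.56076615 -0.13899398  0.16454958] [-90.23085692 -34.82581389  11.77528988] [ -0.31701906  -3.34943577 -35.56855944 -16.27393231 -24.38422077
 -65.14055037] [0.29939575 0.63702929 0.62556152]
scene 391.27900213844975 220.3800211762894
top 428.41751182920774 185.70420254181295
```

View pics/p1.png

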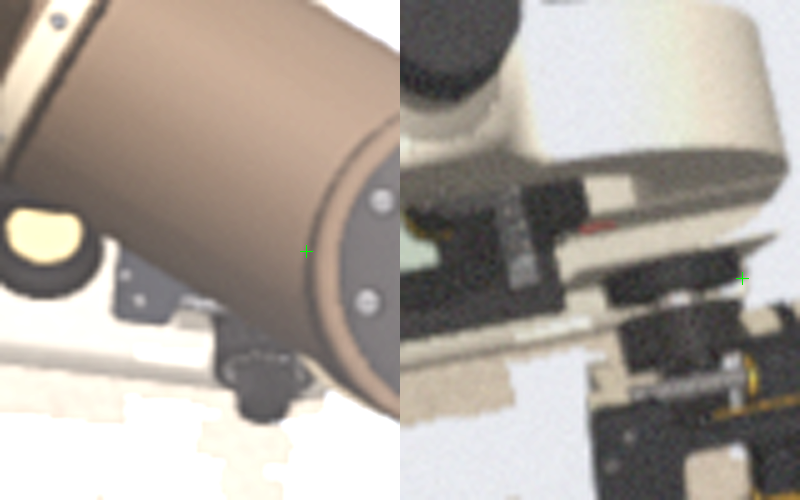

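The green cross (computed TCP) doesn't clearly sit on a visible finger in the top view, so I'll take one wider look.

Run:
```python
from h import *
t=np.array(ctrl.get_obs()["tool_pos"])
i=ctrl.snapshot("top"); cv2.imwrite("pics/top2.png",i); u,v=proj("top",t)[0]
c=cv2.resize(i[120:270,350:550],None,fx=4,fy=4,interpolation=cv2.INTER_CUBIC); c=np.clip(c*2.,0,255).astype(np.uint8)
cv2.drawMarker(c,(int((u-350)*4),int((v-120)*4)),(0,255,0),0,12)
cv2.imwrite("pics/p2.png",c)
```

```text
(no output)
```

View pics/p2.png

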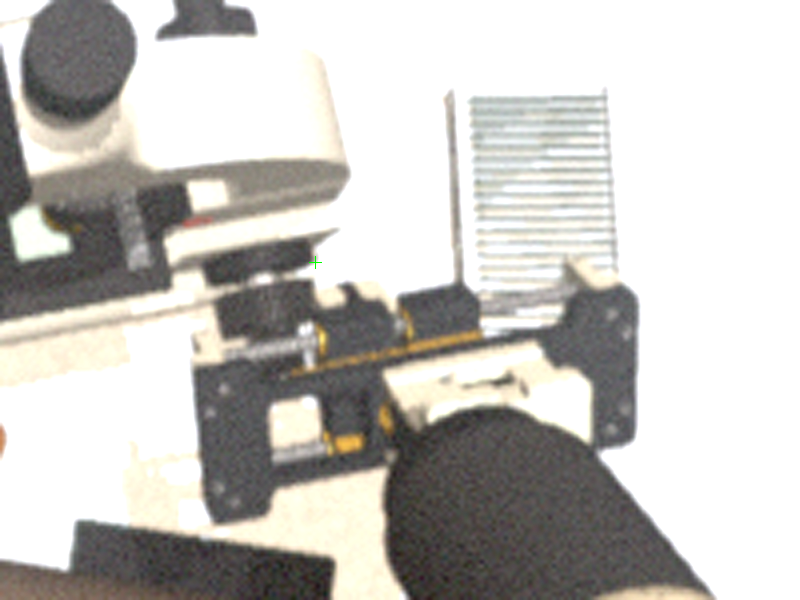

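Run:
```python
from h import *
from scipy.spatial.transform import Rotation as Ro
o=ctrl.get_obs(); t=np.array(o["tool_pos"]); R=Ro.from_euler("xyz",o["orientation"],degrees=True).as_matrix(); print(R.round(2))
for b in(0,19,66,90):
  for s in(-.0965,0,.0965): print(b,s,((proj("top",t-R[:,1]*b/1000+R[:,2]*s)[0]-(350,120))*4).round())
```

```text
[[ 0.8   0.56 -0.2 ]
 [ 0.17  0.11  0.98]
 [ 0.57 -0.82 -0.  ]]
0 -0.0965 [505. 225.]
0 0 [316. 262.]
0 0.0965 [127. 299.]
19 -0.0965 [520. 241.]
19 0 [328. 279.]
19 0.0965 [135. 316.]
66 -0.0965 [559. 284.]
66 0 [359. 323.]
66 0.0965 [158. 362.]
90 -0.0965 [581. 307.]
90 0 [376. 347.]
90 0.0965 [170. 387.]
```

Run:
```python
from h import *
a=cv2.imread("pics/top0.png");b=cv2.imread("pics/top2.png")
f=lambda i:cv2.resize(i[170:220,395:460],None,fx=6,fy=8,interpolation=cv2.INTER_CUBIC) if 0 else cv2.resize(i[170:220,400:450],None,fx=8,fy=8,interpolation=cv2.INTER_CUBIC)
L=[f(a),f(b)]
cv2.drawMarker(L[1],(int(28.4*8),int(15.7*8)),(0,255,0),0,10)
cv2.imwrite("pics/p3.png",np.hstack(L))
```

```text
(no output)
```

View pics/p3.png

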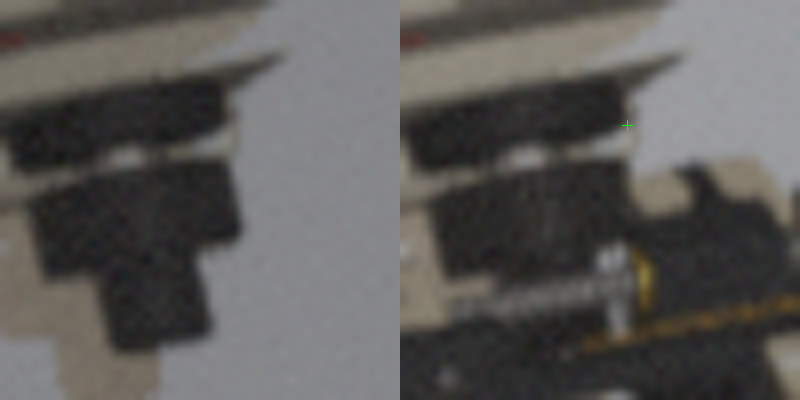

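Run:
```python
from h import *
g=lambda f:cv2.GaussianBlur(cv2.imread(f),(3,3),0).astype(int)
a=g("pics/top0.png").sum(2)//3;b=g("pics/top2.png").sum(2)//3
print("     ",*range(420,452,2))
for v in range(178,206): print(v,' '.join(f"{b[v,u]:3d}{'*' if abs(b[v,u]-a[v,u])>14 else ' '}" for u in range(420,452)))
```

```text
420 422 424 426 428 430 432 434 436 438 440 442 444 446 448 450
178 125* 124* 120* 119* 116* 112* 107* 102*  96   91   89   92  102* 115* 130* 145* 153* 155* 155* 156* 156* 157* 156* 156* 156* 155* 156* 156* 156* 156* 156* 156*
179 100*  97*  90   84   79   74   73   73   73   74   83  100  121* 136* 147* 153* 155* 155* 155* 155* 156* 156* 156* 156* 156* 156* 156* 156* 155* 156* 156* 156*
180  65   63   58   53   49   47   50   59   70   83  102  125* 142* 151* 154* 156* 156* 156* 155* 156* 156* 156* 156* 155* 155* 156* 156* 156* 155* 155* 155* 155*
181  45   43   43   41   38   38   42   56   80  106  128* 144* 152* 155* 156* 156* 156* 156* 155* 156* 156* 156* 156* 156* 155* 155* 156* 156* 155* 155* 155* 156*
182  41   40   40   39   38   37   41   57   89  122* 143* 152* 155* 156* 156* 156* 156* 156* 156* 155* 155* 156* 156* 156* 156* 156* 156* 156* 156* 156* 156* 156*
183  42   41   40   38   38   37   40   56   89  122* 144* 154* 156* 156* 156* 156* 156* 156* 155* 155* 155* 156* 156* 156* 156* 156* 156* 156* 156* 155* 155* 155*
184  42   41   39   37   36   37   41   56   86  119
[... 2855 characters left out ...]
 44*  46*  46*  46*  50*  63*  76*  76*  71*
202  46   44   42   51   79  108  117  108*  86*  69*  61*  52*  46*  46*  47*  48*  46*  44*  44*  45*  46*  45*  44*  44*  45*  45*  45*  49*  59*  67*  67*  66*
203  47   47   49   58   81  103  109*  99*  84*  77*  76*  63*  49*  45*  46*  47*  46*  44*  42*  43*  44*  45*  45*  45*  46*  46*  46*  48*  53*  56*  54*  57*
204  58*  61*  65*  72*  82*  93   96*  93*  86*  85*  85*  70*  52*  45*  45*  46*  45*  44*  43*  44*  44*  45*  46*  45*  45*  45*  46*  48*  49*  48*  44*  47*
205  77*  80*  85*  88*  89*  91   92*  91*  87*  85*  82*  67*  51*  46*  44*  44*  44*  44*  45*  44*  44*  44*  44*  44*  44*  45*  48*  49*  47*  44*  42*  44*
```

Run:
```python
from h import *
from scipy.spatial.transform import Rotation as Ro
R=Ro.from_euler("xyz",[-89.91,0.009,160.52],degrees=True).as_matrix(); t=np.array([.22484,.63592,.18691])
for n in("scene","top"):
  for s in(-.055,0,.055): print(n,s,proj(n,t+R[:,2]*s)[0].round(1), "66back",proj(n,t+R[:,2]*s-.066*R[:,1])[0].round(1))
for n,u0,v0 in(("scene",0,170),("top",0,345)):
  b=cv2.imread(f"pics/{n}0.png").sum(2)//3; print(n,u0,v0)
  for v in range(v0,min(v0+78,400),2): print(v,''.join(" .:-=+*#%@"[9-min(9,b[v,u]//16)] for u in range(u0,u0+64)))
```

```text
scene -0.055 [ 22.5 223.5] 66back [  5.7 207.3]
scene 0 [ 34.7 235.8] 66back [ 18.3 220. ]
scene 0.055 [ 47.5 248.7] 66back [ 31.5 233.3]
top -0.055 [-10.  348.5] 66back [-35.3 355.1]
top 0 [ 17. 359.] 66back [ -6.3 366.5]
top 0.055 [ 44.1 369.5] 66back [ 22.8 377.9]
scene 0 170
170 %#*++++**++++++==-:....                                         
172 %%%#**+++++++=-:.....                                          .
174 %%%%%#*+++=-:.....                                              
176 %#%%%%%#+-......                                                
178 %%%%%%%%#=:..                                                   
180 %%%%%#%%%%*.                                                    
182 %%%%%%##%%%*-                                                   
184 %%%%%%%###%%%+.                                                 
186 %%%%%%%%%##%%%*:                                                
188 %%%%%%%%%%###%%*-                                               
190 %%%%%%%%%%%###%%*.                                              
192 %%%%%%%%%%%#%##%%*.                                      
[... 3112 characters left out ...]
###%####%#
381 %%%%%%##%%%%%%%%%%#%##%%%%@%%##+::::=**#***###########%%#%######
383 %%%%%%%%%#%%%#%##%%#%%%@%@%%##+-::::-+***#**##%###%%####%%###%#%
385 %%%%%%%%%%%%%%%%%##*#%%%@%###*-::::::=*****########%%#%###%%#%##
387 %%%%%%%#%%%%%%%%%###%%@%%###*-:::::::-+*#***###########%##%%###%
389 %#%%%%#%%###%%%%%%%%%@@@%##*-:::::::::=*****###%##%%######%#%%#%
391 %%%%%%%%%%%%#%%#%%%%@@%%%%#=::::::::::-+***##%%####%%####%%##%##
393 %%%%%%%%%%%#%@#%%#%%@@%#%#=-:::::::::::+**##%%#%%%#%%#%%####%%##
395 %%%%%%%##%%%%%%%%%@%%%###+-::::::::::::=**##%#%%%%########%####%
397 %%%%%%%#%%%%%%%%%@@@%%##+-:::::::::::::-+*##%%%%%%##%%##%##%#%%#
399 %%%%%#%%%%%#%#%%@@@@%##*-:::::::::::::::=*##%%%##%####%#%#%%%%%%
```

The finger appears about 8 px away from the projected TCP. I'll back off over open table and check the TCP against the camera there.

Request:
step_arm(
  rows=[
    [[-1, -5, 0, 3.5, 0, 0, 0], [-1, -5, 0, 3.5, 0, 0, 0], [-1, -5, 0, 3, 0, 0, 0], [-1, 0, 0, 0, 0, 0, 0], [-1, 0, 0, 0, 0, 0, 0]],
  ],
)

```text
clock: 4.25
tool_pos: [0.4108, -0.1402, 0.2665]
orientation: [-90.3, -35.1, 11.7]
force: [-0.8, 0.3, -0.8]
opening: 0.0003
```

Run:
```python
from h import *
from scipy.spatial.transform import Rotation as Ro
o=ctrl.get_obs(); t=np.array(o["tool_pos"]); R=Ro.from_euler("xyz",o["orientation"],degrees=True).as_matrix(); print(t,R[:,1])
L=[]
for n in("scene","top"):
    i=ctrl.snapshot(n); cv2.imwrite(f"pics/{n}3.png",i); u,v=proj(n,t)[0]; print(n,u,v)
    x0,y0=int(u)-50,int(v)-50; x0=max(x0,0);y0=max(y0,0)
    c=cv2.resize(i[y0:y0+110,x0:x0+80],None,fx=5,fy=5,interpolation=cv2.INTER_CUBIC); c=np.clip(c*1.6,0,255).astype(np.uint8)
    for b in(0,.019,.066,.1):
        q=proj(n,t-R[:,1]*b)[0]; cv2.drawMarker(c,(int((q[0]-x0)*5),int((q[1]-y0)*5)),(0,255,0),0,10)
    L.append(c)
cv2.imwrite("pics/p4.png",np.hstack(L))
```

```text
[ 0.41084932 -0.14021719  0.26647465] [ 0.56475269  0.1115512  -0.81768621]
scene 382.6651155959861 249.80261170735378
top 443.7239525482117 261.5859825158819
```

View pics/p4.png

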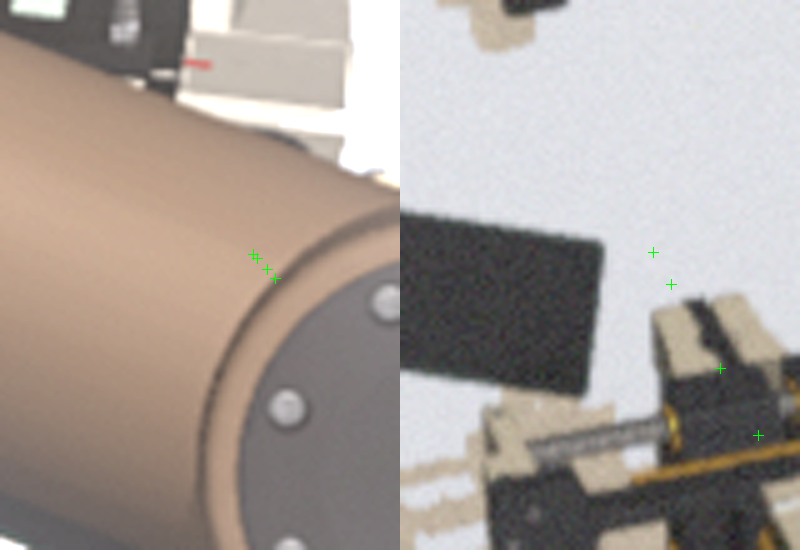

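Here the picture shows the fingers' visible end at about 9 px from the projected TCP, whether from geometry or an offset. A light table touch will settle the tip's true offset.

Request:
step_arm(
  rows=[
    [[-1, 0, -4.5, -4.3, 0, 0, 0], [-1, 0, -4.5, -4.3, 0, 0, 0], [-1, 0, -4, -4.3, 0, 0, 0], [-1, 0, 0, -4.3, 0, 0, 0], [-1, 0, 0, -4, 0, 0, 0], [-1, 0, 0, -2, 0, 0, 0], [-1, 0, 0, 0, 0, 0, 0]],
  ],
)

```text
clock: 5.22
tool_pos: [0.4085, -0.2425, 0.0526]
orientation: [-89.8, -34.0, 11.5]
force: [1.1, -0.5, 0.9]
opening: 0.0003
```

Request:
step_arm(
  rows=[
    [[-1, 0, 0, -0.7, 0, 0, 0], [-1, 0, 0, -0.7, 0, 0, 0], [-1, 0, 0, -0.4, 0, 0, 0], [-1, 0, 0, 0, 0, 0, 0]],
  ],
)

```text
clock: 5.72
tool_pos: [0.41, -0.2429, 0.0384]
orientation: [-90.2, -34.3, 11.9]
force: [-0.5, 0.2, -0.9]
opening: 0.0005
```

Request:
step_arm(
  rows=[
    [[-1, 0, 0, -0.8, 0, 0, 0], [-1, 0, 0, -0.8, 0, 0, 0], [-1, 0, 0, -0.5, 0, 0, 0], [-1, 0, 0, 0, 0, 0, 0]],
  ],
)

```text
clock: 6.22
tool_pos: [0.4096, -0.2429, 0.0167]
orientation: [-90.1, -34.2, 11.8]
force: [0.2, 0.9, 0.6]
opening: 0.0003
```

Request:
step_arm(
  rows=[
    [[-1, 0, 0, -0.3, 0, 0, 0], [-1, 0, 0, -0.3, 0, 0, 0], [-1, 0, 0, 0, 0, 0, 0]],
  ],
)

```text
clock: 6.6
tool_pos: [0.4099, -0.2428, 0.0111]
orientation: [-90.2, -34.3, 11.8]
force: [-0.2, 0.2, -0.3]
opening: -0.0
```

Request:
step_arm(
  rows=[
    [[-1, 0, 0, -0.2, 0, 0, 0], [-1, 0, 0, -0.2, 0, 0, 0], [-1, 0, 0, -0.2, 0, 0, 0], [-1, 0, 0, 0, 0, 0, 0]],
  ],
)

```text
clock: 7.1
tool_pos: [0.4098, -0.2429, 0.0051]
orientation: [-90.2, -34.3, 11.8]
force: [-0.9, 1.0, -0.3]
opening: 0.0004
```

Run:
```python
from h import *
o=ctrl.get_obs(); t=np.array(o["tool_pos"]); print(t,o["force"]); i=ctrl.snapshot("top");cv2.imwrite("pics/top5.png",i)
u,v=proj("top",t)[0]; print(u,v); u,v=int(u),int(v)
b=cv2.GaussianBlur(i,(3,3),0).sum(2)//3
for y in range(v-12,v+34): print(y,''.join(" .:-=+*#%@"[9-min(9,b[y,x]//16)] for x in range(u-25,u+45)))
print(u-25)
```

```text
[ 0.40984337 -0.24285994  0.00513018] [-0.88000595  1.0240188  -0.32091635]
460.10735181374673 262.36740639490034
250 ......................................................................
251 ......................................................................
252 ......................................................................
253 ......................................................................
254 ......................................................................
255 ......................................................................
256 ......................................................................
257 ......................................................................
258 ......................................................................
259 ......................................................................
260 ......................................................................
261 ......................................................................
262 ......................................................................
263 .......
[... 1767 characters left out ...]
##############**=---=
287 .:==--::......:---=========++++*##############################***+++++
288 .:==---:....::--======+++==++++*#########################***######**##
289 .:===--::::--====+++=======++***####################**################
290 .:=+=-----====++===========+****######################################
291 .:-==----====+++=======----+*###################################******
292 ::-=-----==+++++===--------+*##############################*****++++++
293 :-==-----=+****+=----------=*******##################*******++++++++==
294 :-=======+*####*+=--:-----=+*******##############*****+++++++++=======
295 :-=++*****######*=------=++*****#############****++++++++=============
435
```

Request:
step_arm(
  rows=[
    [[-1, 0, 0, -0.2, 0, 0, 0], [-1, 0, 0, -0.2, 0, 0, 0], [-1, 0, 0, -0.2, 0, 0, 0], [-1, 0, 0, 0, 0, 0, 0]],
  ],
)

```text
clock: 7.65
tool_pos: [0.4098, -0.2429, -0.0009]
orientation: [-90.1, -34.3, 11.8]
force: [-0.2, 0.0, 0.2]
opening: 0.0002
```

Request:
step_arm(
  rows=[
    [[-1, 0, 0, -0.2, 0, 0, 0], [-1, 0, 0, -0.2, 0, 0, 0], [-1, 0, 0, 0, 0, 0, 0]],
  ],
)

```text
clock: 8.02
tool_pos: [0.4098, -0.2428, -0.0049]
orientation: [-90.2, -34.3, 11.8]
force: [0.5, 0.3, -0.1]
opening: 0.0006
```

The TCP reads -5 mm with no contact, so the reported pose really is offset from the fingertip. I'll carry on down gently.

Request:
step_arm(
  rows=[
    [[-1, 0, 0, -0.2, 0, 0, 0], [-1, 0, 0, -0.2, 0, 0, 0], [-1, 0, 0, 0, 0, 0, 0]],
  ],
)

```text
clock: 8.4
tool_pos: [0.4098, -0.2429, -0.0089]
orientation: [-90.2, -34.3, 11.8]
force: [-0.0, -0.5, -0.1]
opening: 0.0003
```

Request:
step_arm(
  rows=[
    [[-1, 0, 0, -0.2, 0, 0, 0], [-1, 0, 0, -0.2, 0, 0, 0], [-1, 0, 0, 0, 0, 0, 0]],
  ],
)

```text
clock: 8.78
tool_pos: [0.4098, -0.2429, -0.0129]
orientation: [-90.2, -34.3, 11.8]
force: [-0.1, -0.4, 0.4]
opening: 0.0009
```

Request:
step_arm(
  rows=[
    [[-1, 0, 0, -0.2, 0, 0, 0], [-1, 0, 0, -0.2, 0, 0, 0], [-1, 0, 0, 0, 0, 0, 0]],
  ],
)

```text
clock: 9.15
tool_pos: [0.4098, -0.2428, -0.0169]
orientation: [-90.1, -34.3, 11.8]
force: [-0.7, -0.7, -0.2]
opening: 0.0005
```

Request:
step_arm(
  rows=[
    [[-1, 0, 0, -0.2, 0, 0, 0], [-1, 0, 0, 0, 0, 0, 0]],
  ],
)

```text
clock: 9.4
tool_pos: [0.4099, -0.2429, -0.0188]
orientation: [-90.2, -34.3, 11.9]
force: [1.0, -1.2, -0.5]
opening: 0.0003
```

Request:
step_arm(
  rows=[
    [[-1, 0, 0, -0.2, 0, 0, 0], [-1, 0, 0, 0, 0, 0, 0]],
  ],
)

```text
clock: 9.65
tool_pos: [0.4098, -0.2428, -0.0208]
orientation: [-90.2, -34.3, 11.8]
force: [-0.0, -0.4, 0.2]
opening: 0.0009
```

Request:
step_arm(
  rows=[
    [[-1, 0, 0, -0.2, 0, 0, 0], [-1, 0, 0, 0, 0, 0, 0]],
  ],
)

```text
clock: 9.9
tool_pos: [0.4098, -0.2429, -0.0228]
orientation: [-90.2, -34.3, 11.8]
force: [-0.2, 0.5, -0.6]
opening: 0.0002
```

Request:
step_arm(
  rows=[
    [[-1, 0, 0, -0.2, 0, 0, 0], [-1, 0, 0, 0, 0, 0, 0]],
  ],
)

```text
clock: 10.15
tool_pos: [0.4099, -0.2428, -0.0248]
orientation: [-90.2, -34.3, 11.8]
force: [1.2, -0.5, -0.0]
opening: 0.0005
```

Request:
step_arm(
  rows=[
    [[-1, 0, 0, -0.2, 0, 0, 0], [-1, 0, 0, 0, 0, 0, 0]],
  ],
)

```text
clock: 10.4
tool_pos: [0.41, -0.2429, -0.0267]
orientation: [-90.2, -34.3, 11.9]
force: [-0.7, -0.2, 0.8]
opening: 0.0003
```

Request:
step_arm(
  rows=[
    [[-1, 0, 0, -0.2, 0, 0, 0], [-1, 0, 0, 0, 0, 0, 0]],
  ],
)

```text
clock: 10.65
tool_pos: [0.4103, -0.243, -0.0277]
orientation: [-90.2, -34.4, 11.9]
force: [-5.0, 0.6, 16.0]
opening: 0.0003
```

Run:
```python
from h import *
o=ctrl.get_obs(); t=np.array(o["tool_pos"]); print(t,o["force"]); i=ctrl.snapshot("top");cv2.imwrite("pics/top6.png",i)
u,v=proj("top",t)[0]; print(u,v); a=cv2.imread("pics/top5.png")
c=[cv2.resize(x[235:315,430:510],None,fx=5,fy=5,interpolation=cv2.INTER_CUBIC) for x in(a,i)]
cv2.drawMarker(c[1],(int((u-430)*5),int((v-235)*5)),(0,255,0),0,10)
cv2.imwrite("pics/p5.png",np.clip(np.hstack(c)*1.4,0,255).astype(np.uint8))
```

```text
[ 0.41034446 -0.24302166 -0.02770328] [-5.03784425  0.60243868 15.96390596]
456.1998303750708 262.11841011983387
```

View pics/p5.png

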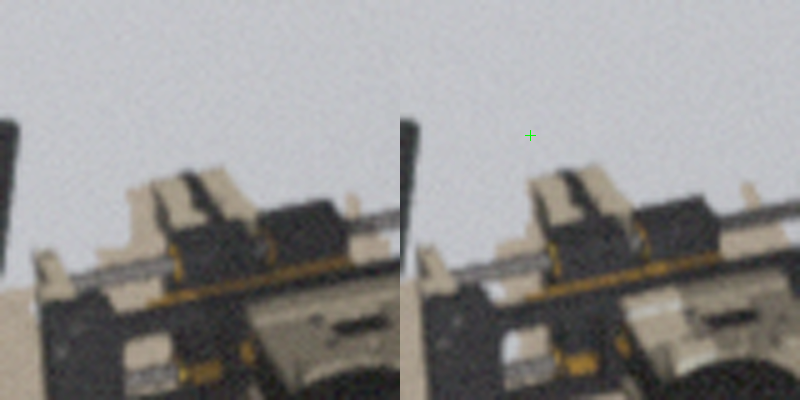

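Run:
```python
from h import *
from scipy.spatial.transform import Rotation as Ro
o=ctrl.get_obs(); R=Ro.from_euler("xyz",o["orientation"],degrees=True).as_matrix(); t=np.array(o["tool_pos"])
e=onz("top",464,269.4,.0106); c=e-.0095*R[:,0]; print("edge",e,"centre",c,"offset world",c-t,"tool",R.T@(c-t), R[:,0])
# check against former sights, far-edge midpoint
d=c-t+.0095*R[:,0]
for tt,ob in(((.56077,-.13899,.16455),(437,190)),((.41085,-.14022,.26647),(444+(695-653)/5,261.6+(300-252)/5))): print(proj("top",np.array(tt)+d)[0],ob)
```

```text
edge [ 0.39419833 -0.24963316  0.0106    ] centre [ 0.3865261  -0.25125423  0.00523727] offset world [-0.02379439 -0.00826332  0.03292796] tool [-0.0020387  -0.04127327 -0.00332666] [0.8076038  0.17063929 0.56449831]
[436.44646463 191.02967511] (437, 190)
[453.6920003  271.40279785] (452.4, 271.20000000000005)
```

Request:
step_arm(
  rows=[
    [[-1, 0, 0, 2, 0, 0, 0], [-1, 0, 0, 4, 0, 0, 0]],
  ],
)

```text
clock: 10.95
tool_pos: [0.4089, -0.2427, 0.0304]
orientation: [-90.0, -34.1, 11.7]
force: [0.6, 0.1, -0.1]
opening: 0.0008
```

The contact height and all three sightings agree: the real fingertip sits about 41 mm behind the reported TCP along the tool axis. World offset at this orientation is (-23.8, -8.3, +32.9) mm. The corrected target for wheel contact is a reported TCP of about (0.581, -0.123, 0.078).

Request:
step_arm(
  rows=[
    [[-1, 0, 3, 4.5, 0, 0, 0], [-1, 0, 3, 4.5, 0, 0, 0], [-1, 0, 3, 4.5, 0, 0, 0], [-1, 4, 0.4, 0, 0, 0, 0], [-1, 4, 0.4, 0, 0, 0, 0], [-1, 4, 0.4, -1, 0, 0, 0], [-1, 4, 0.4, -1, 0, 0, 0], [-1, 0, 0, 0, 0, 0, 0], [-1, 0, 0, 0, 0, 0, 0]],
  ],
)

```text
clock: 12.08
tool_pos: [0.5677, -0.1502, 0.1233]
orientation: [-90.1, -33.8, 11.9]
force: [0.6, 0.8, -0.3]
opening: 0.0006
```

Request:
step_arm(
  rows=[
    [[-1, 0.8, 0.75, -1.5, 0, 0, 0], [-1, 0.8, 0.75, -1, 0, 0, 0], [-1, 0, 0, 0, 0, 0, 0], [-1, 0, 0, 0, 0, 0, 0]],
  ],
)

```text
clock: 12.58
tool_pos: [0.5844, -0.1354, 0.0995]
orientation: [-90.1, -33.9, 12.0]
force: [-0.3, 0.2, -0.0]
opening: 0.0005
```

Run:
```python
from h import *
from scipy.spatial.transform import Rotation as Ro
o=ctrl.get_obs(); R=Ro.from_euler("xyz",o["orientation"],degrees=True).as_matrix(); t=np.array(o["tool_pos"])
c=t+R@np.array([-.002,-.0413,-.0033]); print(t,"tip",c,"edge",c-.0095*R[:,0],o["force"],o["joint_pos"])
i=ctrl.snapshot("top");cv2.imwrite("pics/top7.png",i); x0,y0=380,155
k=cv2.resize(i[y0:y0+70,x0:x0+90],None,fx=8,fy=8,interpolation=cv2.INTER_CUBIC)
for p,col in((c+.0095*R[:,0],(0,255,0)),((.552,-.132,.1),(0,0,255))):
    u,v=proj("top",np.array(p))[0]; cv2.drawMarker(k,(int((u-x0)*8),int((v-y0)*8)),col,0,12)
cv2.imwrite("pics/p6.png",np.clip(k*1.6,0,255).astype(np.uint8))
```

```text
[ 0.58438596 -0.1353722   0.09954744] tip [ 0.56089581 -0.14365528  0.13271646] edge [ 0.55318289 -0.14529393  0.12741781] [-0.30313267  0.24911408 -0.0315837 ] [ -0.98027226   4.77063802 -34.81751845 -22.8308212  -18.53667003
 -57.41664923]
```

View pics/p6.png

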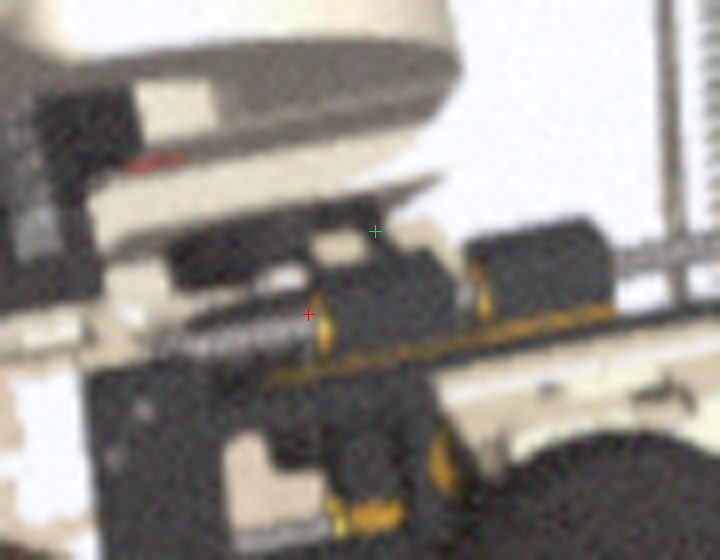

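The fingertips sit where the corrected offset predicts (green cross), just above the wheel and behind its centre, clear of the stage. Now a guarded descent.

Request:
step_arm(
  rows=[
    [[-1, 0, 0, -0.8, 0, 0, 0], [-1, 0, 0, -0.8, 0, 0, 0], [-1, 0, 0, -0.2, 0, 0, 0], [-1, 0, 0, 0, 0, 0, 0]],
  ],
)

```text
clock: 13.12
tool_pos: [0.5844, -0.1355, 0.0808]
orientation: [-90.1, -33.9, 11.9]
force: [-0.5, 0.2, 0.2]
opening: 0.0004
```

Request:
step_arm(
  rows=[
    [[-1, 0, 0, -0.15, 0, 0, 0], [-1, 0, 0, 0, 0, 0, 0]],
  ],
)

```text
clock: 13.38
tool_pos: [0.5845, -0.1353, 0.0797]
orientation: [-90.1, -33.9, 12.0]
force: [0.4, 0.2, 0.4]
opening: 0.0008
```

Request:
step_arm(
  rows=[
    [[-1, 0, 0, -0.1, 0, 0, 0], [-1, 0, 0, 0, 0, 0, 0]],
  ],
)

```text
clock: 13.62
tool_pos: [0.5845, -0.1353, 0.0786]
orientation: [-90.1, -33.9, 12.0]
force: [0.5, -0.0, -0.0]
opening: 0.0003
```

Request:
step_arm(
  rows=[
    [[-1, 0, 0, -0.1, 0, 0, 0], [-1, 0, 0, 0, 0, 0, 0]],
  ],
)

```text
clock: 13.88
tool_pos: [0.5845, -0.1354, 0.0776]
orientation: [-90.1, -33.9, 12.0]
force: [-0.3, 0.1, -0.9]
opening: 0.0004
```

Request:
step_arm(
  rows=[
    [[-1, 0, 0, -0.1, 0, 0, 0], [-1, 0, 0, 0, 0, 0, 0]],
  ],
)

```text
clock: 14.12
tool_pos: [0.5846, -0.1354, 0.0768]
orientation: [-90.1, -33.9, 12.0]
force: [-0.5, 0.3, 1.5]
opening: 0.0006
```

Request:
step_arm(
  rows=[
    [[-1, 0, 0, -0.1, 0, 0, 0], [-1, 0, 0, 0, 0, 0, 0]],
  ],
)

```text
clock: 14.38
tool_pos: [0.5849, -0.1356, 0.0764]
orientation: [-90.1, -34.0, 12.0]
force: [-4.4, -1.5, 6.3]
opening: 0.0002
```

Request:
step_arm(
  rows=[
    [[-1, 0, 0, -0.08, 0, 0, 0], [-1, 0, 0, 0, 0, 0, 0]],
  ],
)

```text
clock: 14.62
tool_pos: [0.5851, -0.1359, 0.0762]
orientation: [-90.2, -34.0, 12.0]
force: [-7.3, -2.2, 12.6]
opening: 0.0005
```

Contact came at the predicted height, with about 12 N on the wheel. First stroke: 24 mm towards +y.

```bash
cat > look.py <<'E'
import sys
from h import *
i=ctrl.snapshot("scene"); cv2.imwrite(f"pics/{sys.argv[1]}.png",i)
g=i.astype(int).sum(2)//3; red=i[:,:,2].astype(int)-i[:,:,1]
if len(sys.argv)>2:
  print("gray u356-378");[print(v,*(f"{g[v,u]:3d}" for u in range(356,380))) for v in range(204,222)]
r=np.argwhere(red[200:225,355:385]>45)+(200,355); print("red",r.mean(0)[::-1] if len(r) else None,len(r))
E
python3 look.py s1 x
```

```text
gray u356-378
204  86  87  88  90  91  93  93  94  97  98  99 100 100 102 102 105 106 108 108 109 111 112 113 115
205  83  86  87  88  90  91  93  94  95  96  97  99 100 101 102 104 105 107 107 108 109 110 113 114
206  83  85  86  87  89  89  92  92  94  95  97  98  98  99 100 102 104 105 106 108 108 110 111 112
207  81  83  84  86  88  89  90  91  93  94  95  96  97  99 100 102 101 103 105 106 108 109 109 111
208  81  82  83  84  85  87  89  91  92  93  94  96  96  98  99 100 101 102 103 104 106 107 109 110
209  80  81  82  83  85  85  87  89  90  91  94  94  95  96  98  99 100 102 101 103 105 105 108 109
210  76  79  80  83  84  85  85  87  88  90  92  93  94  95  97  98  98 100 101 102 104 105 106 108
211  74  76  79  81  83  83  85  86  87  89  90  92  93  94  96  97  98  99 100 100 102 104 105 107
212  72  73  76  79  80  82  83  85  86  88  89  90  91  93  94  95  97  98  99 100 101 102 103 104
213  72  73  73  76  79  81  83  83  85  87  86  89  90  91  93  94  96  96  98 100 100 102 103 104
214  70  72  74  74  77  79  81  83  84  85  86  86  90  92  91  93  95  95  96  99  99 100 101 102
215  71  70  72  74  74  77  78  82  83  84  86  86  88  90  91  92  93  95  95  97  98 100 100 102
216  68  70  71  72  74  75  76  79  82  83  84  85  86  88  89  90  93  93  94  96  96  98  99 100
217  68  69  70  71  72  74  75  77  79  81  83  84  85  87  87  88  91  92  94  95  97  97  98  99
218  65  67  69  70  71  72  74  75  77  79  81  82  83  84  87  88  89  91  92  93  94  96  98  98
219  65  65  67  69  70  71  72  74  75  77  78  82  82  85  85  86  89  90  91  92  94  96  96  97
220  85  67  66  69  69  71  72  72  75  75  78  78  82  84  84  85  87  88  89  91  92  94  95  96
221  83  67  65  67  68  70  71  71  73  74  75  77  79  82  83  84  85  86  89  90  91  92  94  95
red None 0
```

Request:
step_arm(
  rows=[
    [[-1, -0.06, 0.3, 0, 0, 0, 0], [-1, -0.06, 0.3, 0, 0, 0, 0], [-1, -0.06, 0.3, 0, 0, 0, 0], [-1, -0.06, 0.3, 0, 0, 0, 0]],
  ],
)

```text
clock: 15.18
tool_pos: [0.5832, -0.1244, 0.0768]
orientation: [-90.2, -34.1, 12.0]
force: [-8.5, -4.4, 13.7]
opening: 0.0006
```

Request:
step_arm(
  rows=[
    [[-1, -0.06, 0.3, 0, 0, 0, 0], [-1, -0.06, 0.3, 0, 0, 0, 0], [-1, -0.06, 0.3, 0, 0, 0, 0], [-1, -0.06, 0.3, 0, 0, 0, 0], [-1, 0, 0, 0, 0, 0, 0]],
  ],
)

```text
clock: 15.8
tool_pos: [0.5807, -0.1116, 0.0762]
orientation: [-90.2, -34.0, 12.0]
force: [-3.4, -1.5, 8.1]
opening: 0.0007
```

```bash
python3 look.py s2 x
```

```text
gray u356-378
204 116 116 117 117 118 119 120 120 120 120 121 122 122 122 122 121 121 121 120 120 119 119 119 119
205 115 115 116 117 118 118 118 120 120 120 121 121 122 121 121 122 122 122 122 121 120 119 119 119
206 113 114 115 116 117 117 117 119 119 120 120 120 121 122 121 122 122 122 122 121 121 120 120 119
207 113 113 114 114 116 116 117 117 118 119 120 121 121 121 121 122 122 122 122 122 121 121 120 120
208 110 111 113 113 115 116 116 117 117 118 119 120 120 121 120 121 122 122 122 121 122 121 121 121
209 109 110 112 112 114 114 115 115 117 117 117 118 119 120 120 121 121 121 122 121 122 122 122 121
210 107 108 110 112 112 113 115 116 116 116 117 117 118 119 120 120 120 120 122 120 122 122 122 122
211 107 108 108 109 110 112 113 114 115 116 117 116 117 117 118 119 120 120 121 121 121 122 122 123
212 105 108 107 108 109 110 112 112 114 114 115 116 117 117 117 118 119 120 120 120 121 121 122 122
213 104 105 106 107 108 109 109 111 112 113 114 115 116 117 116 118 118 118 120 120 121 121 122 116
214 102 103 105 106 107 108 109 109 110 112 112 113 115 115 116 117 117 117 118 119 121 121 116 104
215 101 102 104 105 106 106 107 108 109 110 111 112 113 114 115 117 117 117 118 118 119 116 103 100
216 100 101 101 103 104 105 106 107 109 109 110 111 112 113 114 115 115 116 118 118 118 108  99 108
217  99  99 101 101 103 104 105 107 107 108 109 110 111 111 112 113 115 116 117 117 110 101 106 116
218  98  98  99 101 101 102 104 104 105 106 107 109 109 110 111 112 113 115 115 112 110 112 115 119
219  96  97  98  99  99 100 102 104 103 105 106 108 108 109 110 111 111 114 110  99 103 114 118 119
220  95  96  97  97  99 100 101 101 103 103 105 106 106 107 108 110 111 111 102  92 105 116 119 115
221  94  95  96  96  97  99  99 100 101 102 103 104 106 107 107 109 110 106  94  97 112 118 117 105
red None 0
```

Request:
step_arm(
  rows=[
    [[-1, 0, 0, 1, 0, 0, 0], [-1, 0.48, -2.4, 0, 0, 0, 0], [-1, 0, 0, 0, 0, 0, 0], [-1, 0, 0, -0.7, 0, 0, 0], [-1, 0, 0, -0.3, 0, 0, 0], [-1, 0, 0, 0, 0, 0, 0]],
  ],
)

```text
clock: 16.6
tool_pos: [0.5848, -0.1357, 0.076]
orientation: [-90.2, -34.0, 12.0]
force: [-9.4, -3.6, 16.0]
opening: 0.0004
```

Request:
step_arm(
  rows=[
    [[-1, -0.06, 0.3, 0, 0, 0, 0], [-1, -0.06, 0.3, 0, 0, 0, 0], [-1, -0.06, 0.3, 0, 0, 0, 0], [-1, -0.06, 0.3, 0, 0, 0, 0], [-1, -0.06, 0.3, 0, 0, 0, 0], [-1, -0.06, 0.3, 0, 0, 0, 0], [-1, -0.06, 0.3, 0, 0, 0, 0], [-1, 0, 0, 0, 0, 0, 0]],
  ],
)

```text
clock: 17.6
tool_pos: [0.5811, -0.1141, 0.0762]
orientation: [-90.2, -34.1, 12.1]
force: [-6.8, -1.7, 13.2]
opening: 0.0005
```

Request:
step_arm(
  rows=[
    [[-1, 0, 0, 2, 0, 0, 0], [-1, -4, 0, 3, 0, 0, 0], [-1, -5, 0, 3, 0, 0, 0], [-1, -5, 0, 2, 0, 0, 0], [-1, 0, 0, 0, 0, 0, 0], [-1, 0, 0, 0, 0, 0, 0]],
  ],
)

```text
clock: 18.35
tool_pos: [0.4403, -0.1138, 0.1752]
orientation: [-90.1, -34.0, 12.0]
force: [-0.1, 0.5, -0.2]
opening: 0.0002
```

```bash
python3 look.py s3 x
python3 - <<'E'
import cv2
for f in("scene0","scene3"):
    g=cv2.imread(f"pics/{f}.png").astype(int).sum(2)//3; print(f); [print(v,*(f"{g[v,u]:3d}" for u in range(356,380))) for v in range(204,222)]
E
```

```text
gray u356-378
204  92  98 105  89  57  57  57  56  54  52  54  53  51  66 123 150 152 154 155 157 159 143 117 111
205  70  74  79  70  57  57  56  54  53  53  54  52  51  79 111 125 127 129 132 137 141 135 127 126
206  56  57  58  57  58  57  55  54  53  54  52  51  53  96 117 112 111 112 113 115 117 118 118 118
207  56  56  55  57  57  56  55  53  52  53  53  51  57 115 131 112 110 111 111 111 110 111 111 112
208  56  55  57  56  56  57  55  52  52  53  51  50  57 115 131 111 111 112 112 111 111 112 111 113
209  54  56  56  57  56  56  54  51  50  49  48  48  62 110 126 113 112 112 111 112 111 112 112 112
210  48  53  53  53  54  54  54  61  65  61  57  56  76 105 115 111 111 111 111 112 112 112 111 111
211  61  57  54  54  51  49  62  93 117 124 115 108 101  89  90  91  93  95 106 112 112 111 110 110
212 142 129 115 118 104  66  53  70  88  94  89  87 103 108 103  99  94  96 106 112 111 111 111 110
213 157 153 151 170 171 121  55  47  51  52  52  58 108 125 112 109 108 109 111 112 112 111 111 112
214 154 153 155 166 170 130  56  46  49  49  47  59 110 126 111 110 111 111 111 112 11
[... 3647 characters left out ...]

215  84  92 113 136 119  63  48  54  56  56  59  73 114 128 118 119 119 119 120 120 120 120 120 121
216  86  88  98 113 102  63  51  49  50  47  48  79 114 122 118 117 117 117 118 118 118 119 119 119
217  88  87  86  88  84  78  72  64  55  50  53 104 141 143 134 127 126 123 119 118 118 119 119 118
218  91  89  89  88  88  88  85  82  78  69  66 128 164 164 160 158 158 156 155 150 146 143 138 134
219  93  91  91  91  90  89  88  89  87  82  78 108 135 150 162 167 168 168 166 165 163 163 162 162
220  95  94  93  92  91  91  90  89  89  88  86  87  93 106 122 141 157 165 167 167 167 167 168 167
221  95  94  94  94  93  92  92  91  91  90  88  87  85  84  87  99 115 130 147 164 169 168 167 166
```

```bash
cat > meas.py <<'E'
import sys
from h import *
from fit import w,r
p=r.x
def m(f):
    i=cv2.imread(f"pics/{f}.png").astype(float); g=i.mean(2); red=i[:,:,2]-i[:,:,1]
    vs=np.arange(209,217)
    I=[]
    for u in(363,364,365,366):
        c=g[vs[0]:vs[-1]+1,u]; c=np.clip(c-np.median(np.sort(c)[:5])-4,0,None); I.append((c*vs).sum()/c.sum())
    Q=[]
    for u in range(369,374):
        c=np.clip(red[vs[0]:vs[-1]+1,u]-12,0,None); Q.append((c*vs).sum()/c.sum() if c.sum()>0 else np.nan)
    print(f,"idx",np.round(I,2),"red",np.round(Q,2)); return np.mean(I)
if __name__=="__main__":
    for f in sys.argv[1:]: m(f)
    for P in((-30,-8,140),(-30,-22,140),(-30,-36,140),(-30,-22,150),(-26,-22,140)): print(P,proj("scene",w(p,P))[0].round(2),proj("top",w(p,P))[0].round(2))
E
python3 meas.py scene0 scene3 s3
```

```text
scene0 idx [213.35 213.35 213.37 213.44] red [210.92 211.1  211.32 211.42 211.44]
scene3 idx [213.35 213.37 213.36 213.45] red [210.94 211.1  211.34 211.44 211.47]
s3 idx [211.21 211.21 211.28 211.31] red [210.97 211.09 211.32 211.44 211.46]
(-30, -8, 140) [363.44 210.66] [388.85 176.11]
(-30, -22, 140) [368.84 211.28] [395.52 174.84]
(-30, -36, 140) [374.25 211.9 ] [402.18 173.58]
(-30, -22, 150) [369.26 209.04] [396.27 173.99]
(-26, -22, 140) [368.94 210.03] [395.11 172.96]
```

The red line's predicted and seen positions agree to about 0.3 px. On that scale the index went from about 12.8 mm below the mark to 3.3 mm below, so the stage is at about 18.7 mm. One short stroke of about 15 mm remains.

Request:
step_arm(
  rows=[
    [[-1, 4.5, 0, -1, 0, 0, 0], [-1, 5, -1, -3, 0, 0, 0], [-1, 4.9, -1.1, -3, 0, 0, 0], [-1, 0, 0, -0.5, 0, 0, 0], [-1, 0, 0, 0, 0, 0, 0], [-1, 0, 0, 0, 0, 0, 0]],
  ],
)

```text
clock: 19.15
tool_pos: [0.5838, -0.1353, 0.0998]
orientation: [-90.1, -33.9, 12.0]
force: [0.4, 0.1, 0.9]
opening: 0.0003
```

Request:
step_arm(
  rows=[
    [[-1, 0.05, 0, -1, 0, 0, 0], [-1, 0, 0, -0.8, 0, 0, 0], [-1, 0, 0, -0.45, 0, 0, 0], [-1, 0, 0, -0.1, 0, 0, 0], [-1, 0, 0, 0, 0, 0, 0]],
  ],
)

```text
clock: 19.77
tool_pos: [0.5848, -0.1354, 0.0766]
orientation: [-90.1, -33.9, 12.0]
force: [-2.4, -0.1, 2.8]
opening: 0.0003
```

Request:
step_arm(
  rows=[
    [[-1, 0, 0, -0.1, 0, 0, 0], [-1, 0, 0, 0, 0, 0, 0]],
  ],
)

```text
clock: 20.02
tool_pos: [0.5851, -0.1356, 0.0763]
orientation: [-90.1, -34.0, 12.0]
force: [-5.5, -0.3, 8.6]
opening: 0.0003
```

Request:
step_arm(
  rows=[
    [[-1, -0.06, 0.3, 0, 0, 0, 0], [-1, -0.06, 0.3, 0, 0, 0, 0], [-1, -0.06, 0.3, 0, 0, 0, 0], [-1, -0.06, 0.3, 0, 0, 0, 0], [-1, -0.06, 0.3, 0, 0, 0, 0], [-1, 0, 0, 0, 0, 0, 0], [-1, 0, 0, 0, 0, 0, 0]],
  ],
)

```text
clock: 20.9
tool_pos: [0.5826, -0.1208, 0.0768]
orientation: [-90.2, -34.0, 12.0]
force: [-6.6, -1.4, 10.8]
opening: 0.0006
```

Request:
step_arm(
  rows=[
    [[-1, 0, 0, 2, 0, 0, 0], [-1, -4, 0, 3, 0, 0, 0], [-1, -5, 0, 3, 0, 0, 0], [-1, -5, 0, 2, 0, 0, 0], [-1, 0, 0, 0, 0, 0, 0], [-1, 0, 0, 0, 0, 0, 0]],
  ],
)

```text
clock: 21.65
tool_pos: [0.4422, -0.1202, 0.1763]
orientation: [-90.1, -34.0, 12.0]
force: [0.2, -0.1, -0.9]
opening: 0.0005
```

```bash
python3 look.py s4; python3 meas.py s3 s4
```

```text
red [370.5 211. ] 2
s3 idx [211.21 211.21 211.28 211.31] red [210.97 211.09 211.32 211.44 211.46]
s4 idx [211.77 211.13 211.17 211.18] red [210.95 211.11 211.33 211.44 211.46]
(-30, -8, 140) [363.44 210.66] [388.85 176.11]
(-30, -22, 140) [368.84 211.28] [395.52 174.84]
(-30, -36, 140) [374.25 211.9 ] [402.18 173.58]
(-30, -22, 150) [369.26 209.04] [396.27 173.99]
(-26, -22, 140) [368.94 210.03] [395.11 172.96]
```

Run:
```python
import cv2
for f in("s3","s4"):
    g=cv2.imread(f"pics/{f}.png").astype(int).sum(2)//3; print(f); [print(v,*(f"{g[v,u]:3d}" for u in range(358,375))) for v in range(206,220)]
```

```text
s3
206  58  57  58  57  55  54  53  54  52  51  53  96 117 112 111 112 113
207  55  57  57  56  55  53  52  53  53  51  57 115 131 112 110 111 111
208  57  56  56  57  55  52  52  53  51  50  57 115 131 111 111 112 112
209  56  57  56  56  54  51  50  49  48  48  62 110 126 113 112 112 111
210  53  53  54  54  54  61  65  61  57  56  76 105 115 111 111 111 111
211  54  54  51  49  62  93 117 124 115 108 101  89  90  91  93  95 106
212 115 118 104  66  53  70  88  94  89  87 103 108 103  99  94  96 106
213 151 170 171 121  55  47  51  52  52  58 108 125 112 109 108 109 111
214 155 166 170 130  56  46  49  49  47  59 110 126 111 110 111 111 111
215 155 157 148 108  48  45  47  47  47  62 104 120 111 111 110 111 111
216 155 156 137  87  51  53  50  46  46  73 106 115 109 107 108 109 110
217 154 156 150 131 115 115 104  81  70  99 129 133 123 119 118 114 109
218 154 155 156 153 149 151 149 144 141 145 151 150 147 146 146 146 144
219 154 155 156 156 156 155 155 157 157 157 156 155 154 154 154 155 155
s4
206  57  56  58  57  56  55  54  53  54  52  55  99 119 114 113 114 115
207  56  58  5
[... 221 characters left out ...]
  59 102 118 113 104  86  89 108 117 114 113 114 113
211 106 101  96  68  52  77  91  92  90  84  86  90  90  93  94  97 107
212 149 153 155 119  54  50  54  56  58  63  94 110 105 101  95  97 106
213 159 176 181 135  57  45  49  50  48  56 111 128 114 112 110 110 113
214 156 167 171 133  56  44  49  49  48  60 113 128 114 113 113 112 113
215 156 159 161 128  56  45  46  47  45  60 106 120 113 112 113 113 113
216 157 158 150 121  90  81  72  71  67  80 108 116 111 110 111 111 112
217 157 157 154 149 147 147 147 151 149 143 143 134 125 120 121 116 112
218 156 157 159 158 159 159 159 162 161 159 156 152 149 148 149 149 147
219 157 157 158 158 156 157 156 158 158 159 157 157 157 157 157 157 158
```

Raw pixels put the index line about 0.15–0.25 px past the mark, roughly 1 mm (stage 22.7–23.2). I'll cross-check the starting height independently with the stage plate's near edge relative to the red line.

Run:
```python
from h import *
from fit import w,r
p=r.x.copy()
g=cv2.imread("pics/scene0.png").astype(float).mean(2)
# lower dark->bright boundary of the plate
E=[]
for u in list(range(319,326))+list(range(353,358)):
    c=g[195:225,u]; k=np.argmax(np.diff(c)); lo,hi=c[max(k-3,0):k].mean(),c[k+3:k+6].mean(); h=(lo+hi)/2
    js=[j for j in range(max(k-3,0),k+4) if c[j]<h<=c[j+1]]
    if js: j=js[0]; E.append((u,195+j+(h-c[j])/(c[j+1]-c[j]),round(lo),round(hi)))
print([(a,round(b,2),l,h) for a,b,l,h in E])
def line(P,Q,u):
    a,b=proj("scene",[w(p,P),w(p,Q)]); return a[1]+(u-a[0])*(b[1]-a[1])/(b[0]-a[0])
dv=211.41-line((-30,-22,140),(-30,-36,140),371.5)
for yaw in(10.9,11.4,11.9):
  p[2]=np.radians(yaw); dv=211.41-line((-30,-22,140),(-30,-36,140),371.5)
  for s in(7,9,11): print(yaw,round(dv,2),s,[round(line((-66,-4,154+s),(-66,116,154+s),u)+dv,2) for u,*_ in E])
```

```text
[(319, np.float64(209.65), 52, 135), (320, np.float64(209.72), 53, 112), (321, np.float64(210.19), 52, 123), (322, np.float64(210.43), 51, 131), (323, np.float64(210.49), 51, 133), (324, np.float64(210.49), 51, 133), (325, np.float64(210.52), 51, 134), (353, np.float64(213.54), 48, 132), (354, np.float64(213.67), 49, 132), (355, np.float64(213.89), 49, 132), (356, np.float64(214.13), 50, 133), (357, np.float64(214.31), 48, 132)]
10.9 -0.26 7 [np.float64(211.78), np.float64(211.9), np.float64(212.02), np.float64(212.15), np.float64(212.27), np.float64(212.39), np.float64(212.52), np.float64(215.98), np.float64(216.1), np.float64(216.22), np.float64(216.35), np.float64(216.47)]
10.9 -0.26 9 [np.float64(211.32), np.float64(211.44), np.float64(211.57), np.float64(211.69), np.float64(211.81), np.float64(211.94), np.float64(212.06), np.float64(215.52), np.float64(215.64), np.float64(215.76), np.float64(215.89), np.float64(216.01)]
10.9 -0.26 11 [np.float64(210.86), np.float64(210.98), np.float64(211.11), np.float64(211.23), np.float64(211.35), np.float64(211.48), np.float64(211.6), np.floa
[... 908 characters left out ...]
loat64(212.75), np.float64(212.86), np.float64(212.96), np.float64(213.07), np.float64(213.18), np.float64(216.24), np.float64(216.35), np.float64(216.46), np.float64(216.57), np.float64(216.68)]
11.9 -0.1 9 [np.float64(212.07), np.float64(212.18), np.float64(212.29), np.float64(212.4), np.float64(212.51), np.float64(212.62), np.float64(212.73), np.float64(215.78), np.float64(215.89), np.float64(216.0), np.float64(216.11), np.float64(216.22)]
11.9 -0.1 11 [np.float64(211.61), np.float64(211.72), np.float64(211.83), np.float64(211.94), np.float64(212.05), np.float64(212.16), np.float64(212.27), np.float64(215.32), np.float64(215.43), np.float64(215.54), np.float64(215.65), np.float64(215.75)]
```

Run:
```python
from h import *
from fit import w,r
p=r.x
a=cv2.imread("pics/scene0.png").astype(int).sum(2)//3
print("scene0");[print(v,*(f"{a[v,u]:3d}" for u in list(range(311,327))+[340,345,350,353,356,358])) for v in range(198,216)]
b=cv2.imread("pics/top0.png").astype(int).sum(2)//3
print("top0");[print(v,*(f"{b[v,u]:3d}" for u in list(range(328,344))+list(range(384,398)))) for v in range(186,212)]
for z in(154,168):
  for s in(5,9): print(z,s,[ (n,proj(n,w(p,(-66,y,z+s)))[0].round(1)) for n in("scene","top") for y in(116,-4)])
```

```text
scene0
198 164 164 165 166 155 110  54  50  52  53  51  51  52  52  51  51 125  83  48  47  64  72
199 164 164 165 167 148  94  51  49  52  53  52  52  50  51  51  51 125  73  47  47  65  71
200 163 164 165 167 140  76  49  52  53  54  52  52  52  52  49  51 127  61  48  45  65  69
201 163 164 166 167 139  67  50  52  52  52  52  52  52  52  52  51 116  57  46  46  66  76
202 164 164 166 168 137  62  50  50  54  52  53  53  51  50  51  52  75  49  48  47  64  73
203 163 163 166 159 119  56  49  52  53  53  52  53  52  52  51  51  47  48  47  46  71  90
204 163 164 166 154 110  55  50  53  52  54  51  51  52  51  52  51  47  48  48  48  83 103
205 163 165 166 144  84  51  51  52  53  53  52  53  51  52  51  51  50  48  48  49  86  89
206 164 165 167 139  68  49  53  54  52  53  53  52  52  52  52  51  47  47  46  47  87  79
207 165 166 168 137  62  48  51  52  53  53  52  52  52  52  52  51  50  48  48  48  64  65
208 164 166 167 135  58  43  48  48  49  50  51  52  51  51  51  50  50  50  50  48  52  55
209 164 165 166 141  86  68  64  60  54  53  51  48  48  49  49  48  51  51  50  
[... 3647 characters left out ...]
 136 134 137 136 135
211 103 104 104 106 103 106 109 107 109 111 108 106 105 106 103 104 135 135 138 138 138 135 135 137 134 135 135 135 133 137
154 5 [('scene', array([314.1, 212.2])), ('scene', array([361.5, 217.7])), ('top', array([333.2, 203.5])), ('top', array([392. , 192.3]))]
154 9 [('scene', array([314.1, 211.3])), ('scene', array([361.7, 216.8])), ('top', array([333.3, 203.2])), ('top', array([392.2, 192. ]))]
168 5 [('scene', array([314.1, 209. ])), ('scene', array([362.1, 214.6])), ('top', array([333.4, 202.6])), ('top', array([393. , 191.3]))]
168 9 [('scene', array([314.1, 208.1])), ('scene', array([362.2, 213.6])), ('top', array([333.5, 202.4])), ('top', array([393.3, 191. ]))]
```

Plate, wheel and index estimates give a starting height of 9–13 mm, so the stage is now slightly above the mark. One more check: averaged top views, to see whether the index decal lies at the same depth as the red one.

Run:
```python
from h import *
A=np.mean([ctrl.snapshot("top").astype(float) for _ in range(12)],0); np.save("pics/topavg.npy",A)
g=A.mean(2); rg=A[:,:,2]-A[:,:,1]
print("gray",*range(384,406));[print(v,*(f"{g[v,u]:3.0f}" for u in range(384,406))) for v in range(166,184)]
print("r-g");[print(v,*(f"{rg[v,u]:3.0f}" for u in range(384,406))) for v in range(170,182)]
o=ctrl.get_obs();print(o["clock"])
```

```text
gray 384 385 386 387 388 389 390 391 392 393 394 395 396 397 398 399 400 401 402 403 404 405
166  61  55  52  50  47  49  48  42  42  42  40  39  37  50 101 119 121 121 121 120 120 117
167  56  45  41  39  36  34  35  34  34  34  33  35  33  44  87 116 123 123 122 122 122 120
168  51  38  34  32  33  32  32  35  33  33  35  34  34  40  76 114 123 123 123 122 122 121
169  51  40  34  34  33  32  32  33  34  34  34  33  34  37  66 113 122 124 122 122 121 120
170  60  47  35  34  34  32  34  34  33  34  37  35  34  34  54 110 121 124 122 121 118 114
171  62  52  38  35  32  35  30  31  33  33  36  34  34  35  49  99 110 112 109 106  99  91
172  54  51  40  33  34  33  32  33  33  32  33  32  33  35  51  78  88  86  81  78  72  68
173  66  55  39  34  34  32  32  31  31  30  31  30  33  44  59  65  65  63  62  62  61  60
174  69  57  42  36  34  32  34  31  30  33  35  35  42  53  59  62  59  59  60  62  63  64
175  53  51  50  39  35  34  33  33  42  53  56  54  56  60  59  60  60  61  66  72  77  80
176  54  53  59  42  34  34  34  46  59  62  70  69  66  66  69  76  79  86  94  99 105
[... 1061 characters left out ...]
  1   1   3   6   7  15  23  20  19  23   8   4   1
175  -0   1   2   1  -0   0   1   1   1   2   3   9  26  26  29  31  23  20  23   8   4   4
176   1   1   1   1   2   1   1   1   2   3   5  10  25  27  19  11   7   5   6   5   4   5
177   1   2   2   0   0  -0   1   2   2   3   4   4   6   6   5   4   5   4   4   4   4   5
178   2   2   1   2  -2   2   2   2   3   4   5   4   4   5   5   4   4   4   5   4   5   5
179   2   2   1   0   1   2   2   3   4   4   6   4   5   5   5   5   4   5   4   5   5   5
180  -0   1   1   0   1   0   1   2   4   4   5   5   4   5   5   5   5   5   4   5   4   4
181  -1   0  -0   0   1   1   2   3   3   4   4   4   5   4   5   5   5   5   5   4   4   4
22.3
```

The index decal lies at the same depth as the red one to within about 1 mm. The best estimate is stage ≈ 23, roughly 1 mm high, so I'll roll back gently by about 4.5 mm of rim.

Request:
step_arm(
  rows=[
    [[-1, 4.5, 0, -1, 0, 0, 0], [-1, 5, 0, -3, 0, 0, 0], [-1, 4.7, 0, -3, 0, 0, 0], [-1, 0, 0, -0.6, 0, 0, 0], [-1, 0, 0, -1, 0, 0, 0], [-1, 0, 0, -0.6, 0, 0, 0], [-1, 0, 0, -0.5, 0, 0, 0], [-1, 0, 0, 0, 0, 0, 0]],
  ],
)

```text
clock: 23.3
tool_pos: [0.5837, -0.1204, 0.0791]
orientation: [-90.1, -34.0, 12.0]
force: [-0.3, 0.3, -0.5]
opening: 0.0003
```

Request:
step_arm(
  rows=[
    [[-1, 0, 0, -0.25, 0, 0, 0], [-1, 0, 0, -0.1, 0, 0, 0], [-1, 0, 0, 0, 0, 0, 0]],
  ],
)

```text
clock: 23.68
tool_pos: [0.5846, -0.1205, 0.0767]
orientation: [-90.2, -34.1, 12.0]
force: [-7.5, 0.6, 12.1]
opening: 0.0003
```

Request:
step_arm(
  rows=[
    [[-1, 0.03, -0.16, 0, 0, 0, 0], [-1, 0.03, -0.16, 0, 0, 0, 0], [-1, 0.03, -0.16, 0, 0, 0, 0], [-1, 0, 0, 0, 0, 0, 0], [-1, 0, 0, 0, 0, 0, 0]],
  ],
)

```text
clock: 24.3
tool_pos: [0.5857, -0.1257, 0.0769]
orientation: [-90.2, -34.1, 12.0]
force: [-7.3, -0.7, 12.9]
opening: 0.0006
```

Request:
step_arm(
  rows=[
    [[-1, 0, 0, 2, 0, 0, 0], [-1, -4, 0, 3, 0, 0, 0], [-1, -5, 0, 3, 0, 0, 0], [-1, -5, 0, 2, 0, 0, 0], [-1, 0, 0, 0, 0, 0, 0], [-1, 0, 0, 0, 0, 0, 0]],
  ],
)

```text
clock: 25.05
tool_pos: [0.4451, -0.125, 0.176]
orientation: [-90.1, -34.1, 12.0]
force: [-0.3, -1.4, 0.4]
opening: 0.0002
```

Run:
```python
from h import *
i=np.mean([ctrl.snapshot("scene").astype(float) for _ in range(3)],0); j=cv2.imread("pics/s4.png").astype(float); k=cv2.imread("pics/s3.png").astype(float)
cv2.imwrite("pics/s5.png",i)
for n,a in(("s3",k),("s4",j),("s5",i)):
    g=a.mean(2); c=g[208:215,363:367]-g[206:209,363:367].mean()+3; c=np.clip(c,0,None); print(n,((c*np.arange(208,215)[:,None]).sum(0)/c.sum(0)).round(2)); 
g=i.mean(2);[print(v,*(f"{g[v,u]:3.0f}" for u in range(360,375))) for v in range(207,218)]
```

```text
s3 [210.97 211.16 211.22 211.28]
s4 [210.18 210.31 210.36 210.46]
s5 [210.29 210.47 210.78 210.95]
207  59  58  57  54  53  54  54  51  60 119 135 116 114 115 115
208  58  58  55  52  51  52  52  50  58 119 135 116 115 116 116
209  57  57  55  58  58  53  51  50  65 115 130 117 116 116 116
210  51  53  65 100 106  81  71  71  84 109 119 116 115 115 115
211  72  59  58  83  93  94  98 102  99  92  93  95  95  99 109
212 153 120  57  53  61  69  74  78 101 112 107 102  97  98 109
213 184 138  58  47  51  51  49  57 111 130 115 113 112 112 114
214 174 135  57  46  50  50  48  62 115 130 116 115 115 115 115
215 152 110  50  44  45  46  45  62 108 123 114 114 115 115 115
216 140  95  70  66  62  58  55  79 109 117 113 112 113 113 113
217 155 147 147 148 148 139 125 134 145 137 127 122 122 119 114[ WARN:0@8.176] global loadsave.cpp:1063 imwrite_ Unsupported depth image for selected encoder is fallbacked to CV_8U.
```

The index line now runs straight on into the red line: 210.62 px at its middle against a target of 210.62. The finger is clear, so I'm handing in.

Run:
```python
from plant import ctrl
o=ctrl.get_obs(); print(o["clock"],o["force"]); print(ctrl.close_job())
```

```text
25.2 [-0.40041065 -0.22270206 -0.09331958]
the job is handed in; nothing more can be done
None
```

I rolled the coarse wheel until the index line met the gauge line, took the finger off and handed the job in at 25.2 s. No verdict is reported. It took three forward strokes with the shut fingertips, then a short roll back of about 1 mm of stage travel. The highest force I read on the wheel was about 19 N.

**Last checks:**
- **Alignment:** the index line sits at row 210.62 in the scene picture, the same row as the red line carried across to it. That puts the stage at about 22 mm, assuming both lines lie at the same depth. The top view supported this to about 1 mm, which is worth roughly 1.4 mm of stage height.
- **Finger:** it is withdrawn about 14 cm back and 10 cm up from the wheel. The force reading is about zero.

**What disagreed:**
- **Tool position:** the real fingertip is about 41 mm behind the reported TCP. I found this in the pictures, confirmed it by a light touch on the table (16 N), and corrected for it; the wheel was then touched at the predicted height.
- **Stage height:** the edge of the stage plate gave less consistent results, putting the starting height at 9 to 13 mm and once as high as 18 mm. The index line gave about 9 mm, and I relied on that. If the higher readings were right, the stage is above the mark. The roll-back came from the index line reading about 1 mm high (stage about 23 mm).
- **Not checked:** I did not measure the bystanders' positions again at the end. No contact with them or with the stage showed up in the forces.

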